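Unlock the specimen cash box and rack the malachite slab

TASK

Unlock the cash box by turning both red wing fasteners a quarter turn outwards to their stops, then lift its lid by the bar handle and leave it leaning back past upright. Then take the green banded stone slab from its dark wooden stand and lower it upright into the slot of the pale rack inside the box until it sits fully home, without letting it drop. Leave the wings unlocked and do not disturb the rose crystal, the saucer of garnets, the caliper or the display block.

Things in the scene. Friction and masses are not known exactly. Their poses are not given: they have to be found in the camera images.
- box: grey-blue steel cash box, fixed; origin on the shelf under the lid's centre; x from its front (robot side, with the wings) to its hinged back edge, y to its left. Lid 130 (x) by 234 (y) mm, its top 85 mm high when shut. Walls 3 mm thick, rim 81 mm high, inner floor 4 mm high, inside 128 by 228 mm. A front flange (x -105 to -67 mm, top 85 mm high) carries the two wings; a slotted rack lies inside
- lid (a joint): angle of the lid about its far edge: 0 shut, grows as it swings up, 1.57 upright, stop at 1.92 (leaning back). 0.35 kg; a stiff friction hinge (0.45 N m) holds it at any angle. Locked fasteners hold it shut
- lid_hinge (a point): middle of the lid's hinge line, at x +65 mm, z 83 mm of the box; its axes are the box's; the hinge line is its y axis
- lid_handle (a point): middle of the lid's round steel bar handle, 12 mm thick, 70 mm long along the box's y; moves and turns with the lid. Its centre stands 42 mm above the middle of the 4 mm lid plate, 105 mm from the hinge line (25 mm from the lid's free edge). Gripping fingers can stay pointing down: the bar turns between them
- cam_left (a joint): turn of the left (+y of the box) wing fastener: 0 to about 0.35 at the start (locked), 1.57 = quarter turn, at its stop, unlocked. Grows counter-clockwise seen from above. Friction 0.06 N m; stays where it is left. The tongue is clear of the lid from about 1.15
- cam_left_grip (a point): grip point of the left fastener on its upright axis, 70 mm left of the box's middle, 85 mm in front of its origin, 28 mm above the flange. Red wing 44 long, 10 thick, 12 to 40 mm above the flange. The point turns with it: x along the wing, towards the steel tongue (34 mm long, 14 wide, top 6 mm above the flange), which when locked points to the box's +x, over the lid's edge
- cam_right (a joint): turn of the right (-y of the box) wing fastener, mirror image of the left: grows clockwise seen from above, 0 to about 0.35 at the start, 1.57 at its stop, unlocked
- cam_right_grip (a point): grip point of the right fastener, mirror image of the left: 70 mm right of the box's middle; x along the wing to the side of the tongue
- slab_center (a point): centre of the green banded stone slab, 80 long (x) by 8 thick (y) by 68 mm high (z), 0.12 kg; it stands on its long edge, loose in the stand's slot, at the start, its centre 42 mm above the shelf
- stand: dark wooden stand fixed to the shelf, left or right of the box, 110 (x) by 39 (y) by 24 mm high, with a slot along x, 11 mm wide and 16 mm deep, its floor 8 mm above the shelf, in which the slab stands; origin under its centre
- slot (a point): middle of the slot floor of the pale rack inside the box, 10 mm above the shelf. The slot runs along its x: 84 mm long, 10 mm wide (y), 20 mm deep plus a 5 mm flared lead-in. Rack 100 by about 38 mm, parallel to the box, its place in it varies. Seated, the slab's centre is 34 mm above this point, its top 3 mm below the box rim; either way round will do
- rose: desert rose crystal, brown cluster of blades about 75 mm wide and 60 mm high, loose, origin under its centre; beside the box opposite the stand; a bystander to be left where it is
- saucer: green glass saucer of garnets, 90 mm wide, 20 mm high, loose, origin under its centre; a bystander to be left where it is
- block: wooden display block 55 by 55 by 85 mm high with a carnelian cabochon on top (97 mm in all), loose, origin under its centre; a bystander to be left where it is
- caliper: steel digital caliper lying flat in front of the box, 220 mm long (y), 70 mm over its jaws (x -23 to +48 mm), 15 mm high, loose, origin under its middle; a bystander to be left where it is
Things that resemble listed ones, but are neither listed nor needed, are in the scene too. There is more than one size of the part that bears slab_center; the job needs the smallest.

How it is judged:
By the outcome, as a careful person would: the job done as asked, in the order asked, and still so for the second after the job is handed in, with the robot touching nothing.
It also fails if it takes over 72 s, if anything falls off the work surface, if the arm or the gripper's body presses on something with over 40 N, if the wrist force passes 120 N, or if a joint passes its speed limit or range.

ROBOT

A 7-joint arm with a two-finger parallel gripper is mounted at the origin on the work surface. World frame = base frame: x ahead of the robot, y to its left, z up, the work surface at z = 0. Lengths are in m, angles in rad, forces in N, time in s.
With the tool pointing down it reaches from about 0.35 to 0.9 m from the base axis. Payload 7.2 kg.
Tool frame: the origin (TCP) lies between the finger pads; the fingertips stand 14 mm ahead of it and the grasp point (between the pads) lies 5 mm behind it (env.tcp_to_tips is the z of the fingertips in the tool frame, in m); z points along the fingers, y is the direction in which the jaws open and shut (so a half turn about z gives the same grasp; the last joint's range is limited). The gripper opens to 88 mm and grips with 3 to 60 N. Pads are 20 mm wide; open, the fingers measure 115 mm over their backs; the gripper's body (75 mm by 178 mm) begins 61 mm behind the grasp point.
Start: joints at [-1.346, 0.411, -0.013, 1.596, 0.006, 1.134, -0.082], TCP at [0.18, 0.598, 0.237] pointing down, gripper open.
Joint ranges: [-2.95, 2.95], [-0.29, 1.99], [-1.47, 1.44], [0.14, 2.54], [-1.03, 4.17], [0.13, 1.85], [-2.86, 2.86]. Speed limits (rad/s): [2.39, 2.39, 3.01, 3.01, 3.14, 3.14, 3.14].

INTERFACE

Orientations are given as a rotation vector (axis times angle).
In Python, from station import sense, grab_frame, camera_info, close_job, env gives the robot as it stands.
- The arm moves only by the tool drive_tool, never from a script. Its argument "series" is a list that holds one entry, the list of rows, each a list of 4 numbers: the shift along the tool's x, y, z in m, then the turn about the tool's z in degrees. In form: [[[x, y, z, yaw], ...]]. A call has 1 to 5 rows; each row is the pose to reach, as a shift and turn from the pose commanded when the call began, along the tool's axes at that moment; what a row does not reach only later rows make up. A row lasts 1/8 s, in which the tool goes at most 62.5 mm and 10.7 degrees, less where a joint would pass 70% of its speed; a pose out of reach is approached as far as the arm can. A call with a gripper value outside its range is refused whole. "claw" is the finger opening in m, from 0 to 0.0878, set as the call begins (left out, the last holds). The fingers move at their own pace and stop on an object; "grip_force" is the grip in N (left out, the last holds). Time passes only in rows, so rows that repeat a pose let the fingers close. It gives the time, the measured TCP pose, the force and the opening at its end, in the units of the state.
- sense(): the state, without advancing time (a new reading comes with each control period).
- grab_frame(name): name is "scene" or "side" or "wrist"; returns (picture, depth): 480x640x3 uint8, blue, green, red; 480x640 float32, m along the optical axis (not along the pixel's ray), 0 where there is no reading.
- camera_info(name): a dict with "fovy" (degrees; the focal length in pixels is half the picture's height over the tangent of half this angle, whatever the lens; pixels are square), "cx", "cy" (the principal point, pixels), "T" (4x4, takes a point from camera to world coordinates). Camera axes: x right, y up, looking along -z (the intrinsics and any distortion apply to the point x, -y, -z); pixel columns grow to the right and rows downward; lengths in m; the calibration is good to about 2 mm. A picture is of the moment at which its call begins: read the wrist's pose just before it. camera_info takes no time and is no camera call; for the wrist camera it gives the pose at the moment of the call.
- close_job(): hands the job in, once; it reports no verdict.
The state is a dict: "time_s": time; "joints": joint angles; "qvel": joint speeds; "effort": joint torques, N m; "tcp_pos": TCP position; "tcp_rot": TCP orientation; "ft_force": force on the tool from outside, world axes, zero at the start; "ft_torque": the same for the moment, N m; "opening": finger opening in m.
Only numpy, scipy, OpenCV 4.12 (cv2) and the standard library are available. Lean on these libraries where they do the work, as an engineer would, in place of code of your own. Each camera call takes 0.05 s, during which the arm holds its last target.

## Working session

There is one attempt and no reset: what is moved stays moved. The work goes in short steps, Python scripts to look and compute and a tool call to move; the robot and the scene stay as the last step left them, time stands still between calls to the robot, and variables do not carry over. Pictures are saved under pics/ and viewed, and the job is handed in when it is done.

Besides the shell and the picture viewer there is one more tool, called as name(argument=value, ...), one argument or row to a line, values as JSON. drive_tool: Moves the arm, as the interface text tells. Its arguments: {"type":"object","properties":{"series":{"type":"array"},"claw":{"type":"number"},"grip_force":{"type":"number"}},"required":["series"]}

```bash
ls; mkdir -p pics
cat > h.py <<'E'
import numpy as np, cv2
from station import sense, grab_frame, camera_info, close_job, env
from scipy.spatial.transform import Rotation as R
def snap(n,out):
    ci=camera_info(n); im,d=grab_frame(n)
    cv2.imwrite(f'pics/{out}.png',im); np.savez(f'pics/{out}.npz',im=im,d=d,T=ci['T'],fovy=ci['fovy'],cx=ci['cx'],cy=ci['cy'])
    return ci
def cloud(out):
    z=np.load(f'pics/{out}.npz'); d=z['d']; f=240/np.tan(np.radians(z['fovy'])/2)
    v,u=np.mgrid[0:480,0:640]
    P=np.stack([(u-z['cx'])/f*d,-(v-z['cy'])/f*d,-d],-1)
    T=z['T']; W=P@T[:3,:3].T+T[:3,3]; W[d==0]=np.nan
    return W,z['im']
E
python3 - <<'E'
from h import *
for n in ['scene','side','wrist']:
    ci=snap(n,n+'0'); print(n,{k:(np.round(v,3).tolist() if k=='T' else v) for k,v in ci.items()})
s=sense(); print({k:np.round(v,4).tolist() for k,v in s.items()}, R.from_rotvec(s['tcp_rot']).as_matrix().round(3))
E
```

```text
pics
scene {'fovy': 48.9660646967674, 'cx': 320.49494343978125, 'cy': 243.4126407089482, 'T': [[0.127, -0.801, 0.585, 1.122], [0.992, 0.108, -0.068, -0.04], [-0.009, 0.589, 0.808, 0.901], [0.0, 0.0, 0.0, 1.0]]}
side {'fovy': 56.51204875032752, 'cx': 318.5859691302595, 'cy': 236.56478734779654, 'T': [[-0.919, 0.277, -0.28, 0.306], [-0.393, -0.608, 0.689, 0.602], [0.021, 0.744, 0.668, 0.641], [0.0, 0.0, 0.0, 1.0]]}
wrist {'fovy': 71.90574645278924, 'cx': 323.32238148259745, 'cy': 241.09947713140758, 'T': [[0.288, -0.925, -0.249, 0.111], [0.958, 0.277, 0.077, 0.619], [-0.003, -0.261, 0.965, 0.383], [0.0, 0.0, 0.0, 1.0]]}
{'time_s': 0.15, 'joints': [-1.3462, 0.4117, -0.0127, 1.5968, 0.0056, 1.1343, -0.0822], 'qvel': [-0.0012, -0.0025, -0.0013, -0.0044, 0.0013, 0.0005, 0.0012], 'effort': [0.0018, -58.8332, 0.6425, -29.1291, -0.0538, 0.0158, 0.0001], 'tcp_pos': [0.1803, 0.598, 0.236], 'tcp_rot': [-0.4582, -3.1079, 0.002], 'ft_force': [-0.6602, -1.04, 0.0154], 'ft_torque': [0.0005, -0.0145, -0.0118], 'opening': 0.0875} [[-0.957  0.289 -0.   ]
 [ 0.289  0.957 -0.001]
 [-0.    -0.001 -1.   ]]
```

View pics/scene0.png

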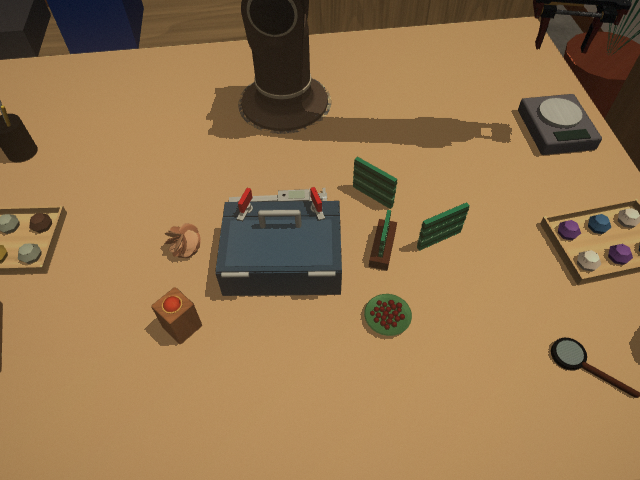

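View pics/side0.png

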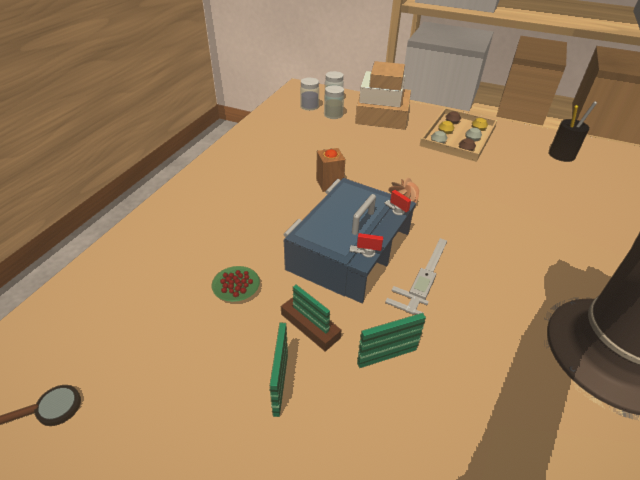

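View pics/wrist0.png

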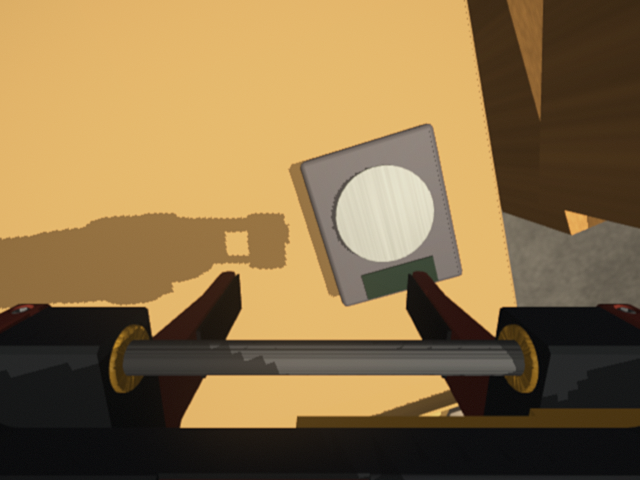

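Run:
```python
from h import *
def pr(n,l):
    W,im=cloud(n)
    for (u,v) in l: print(n,(u,v),np.nanmedian(W[v-1:v+2,u-1:u+2].reshape(-1,3),0).round(4), im[v,u])
pr('scene0',[(280,250),(300,100),(280,213),(243,203),(317,200),(388,225),(381,262),(285,330),(380,195),(445,230),(297,195)])
pr('side0',[(340,225),(370,243),(400,200),(365,213),(310,307),(310,327),(390,345),(425,285)])
for n in ['scene0','side0']:
    W,im=cloud(n); z=W[...,2]
    hsv=cv2.cvtColor(im,cv2.COLOR_BGR2HSV)
    m=(z>.075)&(z<.095)&(W[...,0]>.3)&(W[...,0]<.8)&(np.abs(W[...,1])<.35)&(hsv[...,0]>95)&(hsv[...,0]<120)&(hsv[...,1]>60)
    m=m.astype(np.uint8); nc,lab,st,_=cv2.connectedComponentsWithStats(m); k=1+np.argmax(st[1:,4]); m=lab==k
    P=W[m]; print(n,'lid',m.sum(),np.nanmedian(P[:,2]),cv2.minAreaRect((P[:,:2]*1000).astype(np.float32)))
    # floor
    fl=(np.abs(z)<.01)&(W[...,0]>.2)&(W[...,0]<.9); print('floor z',np.median(z[fl]))
    for name,mm in [('red',((hsv[...,0]<6)|(hsv[...,0]>174))&(hsv[...,1]>180)&(hsv[...,2]>90)),('green',(hsv[...,0]>55)&(hsv[...,0]<95)&(hsv[...,1]>120)&(hsv[...,2]>30))]:
        nc,lab,st,ce=cv2.connectedComponentsWithStats(cv2.morphologyEx(mm.astype(np.uint8),cv2.MORPH_CLOSE,np.ones((7,7)) if name=='green' else np.ones((3,3))))
        for i in range(1,nc):
            if st[i,4]<60: continue
            P=W[(lab==i)&mm]; P=P[~np.isnan(P[:,0])]
            c=P.mean(0); r=cv2.minAreaRect((P[:,:2]*1000).astype(np.float32))
            w,V=np.linalg.eigh(np.cov(P[:,:2].T)); 
            print(name,st[i,:],c.round(4),'zr',P[:,2].min().round(3),P[:,2].max().round(3),'rect',np.round(r[0],1),np.round(r[1],1),r[2],'axis',np.degrees(np.arctan2(V[1,1],V[0,1])).round(1))
```

```text
scene0 (280, 250) [ 0.5378 -0.0498  0.0864] [87 80 66]
scene0 (300, 100) [0.0583 0.0374 0.0496] [22 32 42]
scene0 (280, 213) [ 0.4828 -0.0421  0.1294] [122 138 145]
scene0 (243, 203) [ 0.4412 -0.1113  0.1227] [26 34 94]
scene0 (317, 200) [0.457  0.0314 0.1255] [ 37  45 185]
scene0 (388, 225) [0.4872 0.1713 0.0633] [ 74 112  80]
scene0 (381, 262) [0.55   0.1479 0.0239] [29 44 71]
scene0 (285, 330) [ 0.662  -0.0566  0.0008] [ 95 145 184]
scene0 (380, 195) [0.3756 0.1799 0.0258] [31 48 39]
scene0 (445, 230) [0.4975 0.291  0.0377] [38 58 42]
scene0 (297, 195) [ 0.3427 -0.0005  0.0166] [122 152 150]
side0 (340, 225) [ 0.5149 -0.0188  0.0862] [113 102  86]
side0 (370, 243) [0.4395 0.0343 0.1118] [ 36  42 151]
side0 (400, 200) [ 0.4238 -0.103   0.1161] [ 35  45 141]
side0 (365, 213) [ 0.4824 -0.0728  0.0859] [111 100  85]
side0 (310, 307) [0.4947 0.167  0.0574] [67 95 59]
side0 (310, 327) [0.4885 0.1803 0.0245] [ 45  66 105]
side0 (390, 345) [0.353  0.1723 0.0408] [60 86 48]
side0 (425, 285) [ 0.3322 -0.0019  0.0148] [140 169 167]
scene0 lid 4 0.08551629592760024 ((540.082275390625, -48.991
[... 1093 characters left out ...]
37856674194336), 11.81829833984375)
floor z -0.000351216811649957
red [391 190  20  22 243] [ 0.4239 -0.1048  0.1154] zr 0.099 0.126 rect [ 424.7 -107.6] [11.2 44.1] 62.0599365234375 axis 153.5
red [358 234  25  16 322] [0.4408 0.0332 0.1149] zr 0.098 0.126 rect [441.4  31. ] [41.8 11.3] 13.235419273376465 axis -168.0
green [294 286  35  28 154] [0.4934 0.1643 0.0754] zr 0.072 0.079 rect [495.1 163.5] [ 8.1 75.5] 68.66938018798828 axis 158.7
green [362 314  63  22 339] [0.3558 0.1697 0.0892] zr 0.085 0.092 rect [354.8 168.1] [103.5  10. ] 43.889404296875 axis -136.8
green [271 323  14  64 372] [0.4911 0.2883 0.0895] zr 0.087 0.092 rect [492.4 284.5] [  8.6 103.3] 19.34598731994629 axis 109.6
```

drive_tool(
  series=[
    [[-0.05, -0.05, -0.014, 0], [-0.09, -0.09, -0.014, 0], [-0.13, -0.13, -0.014, 0], [-0.17, -0.17, -0.014, 0], [-0.21, -0.21, -0.014, 0]],
  ],
)

```text
time_s: 0.78
tcp_pos: [0.3215, 0.3349, 0.2506]
tcp_rot: [0.459, 3.108, 0.0]
ft_force: [0.9, 0.5, 0.1]
opening: 0.088
```

drive_tool(
  series=[
    [[-0.04, -0.04, 0, 2], [-0.08, -0.08, 0, 4], [-0.12, -0.12, 0, 6], [-0.16, -0.16, 0, 8], [-0.2, -0.2, 0, 9.5]],
  ],
)

```text
time_s: 1.4
tcp_pos: [0.4551, 0.0858, 0.2508]
tcp_rot: [0.715, 3.059, 0.001]
ft_force: [-0.4, -0.5, 0.7]
opening: 0.0878
```

drive_tool(
  series=[
    [[-0.044, -0.038, 0, 0], [-0.087, -0.075, 0, 0], [-0.087, -0.075, 0, 0]],
  ],
)

```text
time_s: 1.78
tcp_pos: [0.5001, -0.0228, 0.2506]
tcp_rot: [0.725, 3.056, -0.003]
ft_force: [-0.3, -0.4, 0.9]
opening: 0.0878
```

Run:
```python
from h import *
snap('wrist','w1'); print(sense()['tcp_pos'])
```

```text
[ 0.49944466 -0.02003548  0.25037689]
```

View pics/w1.png

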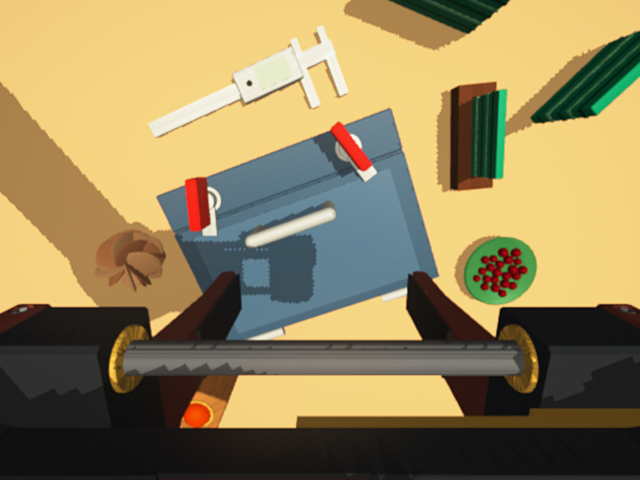

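```bash
cat >> h.py <<'E'
def comps(n,lo=60):
    W,im=cloud(n); hsv=cv2.cvtColor(im,cv2.COLOR_BGR2HSV); out=[]
    for name,mm in [('red',((hsv[...,0]<6)|(hsv[...,0]>174))&(hsv[...,1]>180)&(hsv[...,2]>70)),('green',(hsv[...,0]>55)&(hsv[...,0]<95)&(hsv[...,1]>120)&(hsv[...,2]>20))]:
        nc,lab,st,ce=cv2.connectedComponentsWithStats(cv2.morphologyEx(mm.astype(np.uint8),cv2.MORPH_CLOSE,np.ones((9,9)) if name=='green' else np.ones((3,3))))
        for i in range(1,nc):
            if st[i,4]<lo: continue
            P=W[(lab==i)&mm]; P=P[~np.isnan(P[:,0])]; zt=np.percentile(P[:,2],98); P=P[P[:,2]>zt-.005]
            r=cv2.minAreaRect((P[:,:2]*1000).astype(np.float32)); w,V=np.linalg.eigh(np.cov(P[:,:2].T))
            print(n,name,st[i,:4],'z',zt.round(4),'c',np.round(r[0],1),np.round(r[1],1),'axis',np.degrees(np.arctan2(V[1,1],V[0,1])).round(1))
def rel(target,theta=None):
    s=sense(); M=R.from_rotvec(s['tcp_rot']).as_matrix(); d=np.array(target)-s['tcp_pos']
    th=np.degrees(np.arctan2(M[1,0],M[0,0])); print('tcp',s['tcp_pos'].round(4),'th',th.round(2),'d_tool',(M.T@d).round(4),'' if theta is None else ('yaw',round(((th-theta)+180)%360-180,2)),'f',np.round(s['ft_force'],1),'q7',s['joints'][6].round(2))
E
python3 - <<'E'
from h import *
comps('w1')
W,im=cloud('w1'); print('lid',W[240,380],'floor',W[60,200],W[280,100])
hs=cv2.cvtColor(im,cv2.COLOR_BGR2HSV)
z=W[...,2]; m=(z>.12)&(z<.14)&(hs[...,1]<90); m[:,:240]=0;m[260:]=0
P=W[m];print('handle',m.sum(),cv2.minAreaRect((P[:,:2]*1000).astype(np.float32)))
# lid/box outline
m=(z>.075)&(z<.095);m[300:]=0
m=m.astype(np.uint8);nc,lab,st,_=cv2.connectedComponentsWithStats(m);k=1+np.argmax(st[1:,4]);P=W[lab==k];print(st[k],cv2.minAreaRect((P[:,:2]*1000).astype(np.float32)))
E
```

```text
w1 red [331 123  41  48] z 0.1254 c [441.9  30.5] [42.6  9.8] axis -167.2
w1 red [185 178  25  53] z 0.1253 c [ 425.1 -107.4] [10. 43.] axis 152.9
w1 red [479 249  48  47] z 0.0219 c [660.1 140.2] [56.1 57.3] axis 152.7
w1 green [393   0 115  33] z 0.0751 c [390.5 194.5] [14.9  3.1] axis -136.9
w1 green [532  32 108  90] z 0.0894 c [501.6 259.1] [10.2 53. ] axis 110.8
w1 green [472  90  35  88] z 0.076 c [495.6 162.8] [ 8.8 77.9] axis 158.7
w1 green [465 238  71  65] z 0.0156 c [657.6 139.5] [85.9 82.6] axis 73.2
lid [0.53429949 0.0212205  0.0862373 ] floor [ 2.89536121e-01 -6.76114617e-02  1.02879379e-04] [ 0.44895303 -0.32036776 -0.00057384]
handle 1330 ((477.1564025878906, -21.949405670166016), (23.269550323486328, 122.87428283691406), 2.7907934188842773)
[  156   109   283   191 32302] ((502.826904296875, -47.29258728027344), (234.69595336914062, 179.05926513671875), 83.08332061767578)
```

Run:
```python
from h import *
rel([.4251,-.1074,.111],153)
```

```text
tcp [ 0.4994 -0.02    0.2504] th 153.49 d_tool [ 0.0275 -0.1113  0.1395] ('yaw', np.float64(0.49)) f [-0.9  0.4 -1. ] q7 1.16
```

Run:
```python
from h import *
print(sense()['joints'].round(3))
```

```text
[-0.469  0.187  0.48   1.9   -0.097  1.078  1.157]
```

drive_tool(
  series=[
    [[0.008, -0.037, 0.02, 0.5], [0.017, -0.074, 0.05, 0.5], [0.0275, -0.111, 0.08, 0.5], [0.0275, -0.111, 0.1, 0.5], [0.0275, -0.111, 0.105, 0.5]],
  ],
  claw=0.034,
)

```text
time_s: 2.45
tcp_pos: [0.4248, -0.1042, 0.1448]
tcp_rot: [-0.725, -3.055, -0.0]
ft_force: [0.4, 0.2, -0.0]
opening: 0.0413
```

Run:
```python
from h import *
print(sense()['joints'].round(3))
rel([.4251,-.1074,.111],153)
snap('wrist','w2')
```

```text
[-0.319  0.221  0.52   2.16  -0.153  0.797  1.403]
tcp [ 0.4248 -0.1042  0.1448] th 153.3 d_tool [-0.0017 -0.0027  0.0338] ('yaw', np.float64(0.3)) f [ 0.4  0.2 -0. ] q7 1.4
```

View pics/w2.png

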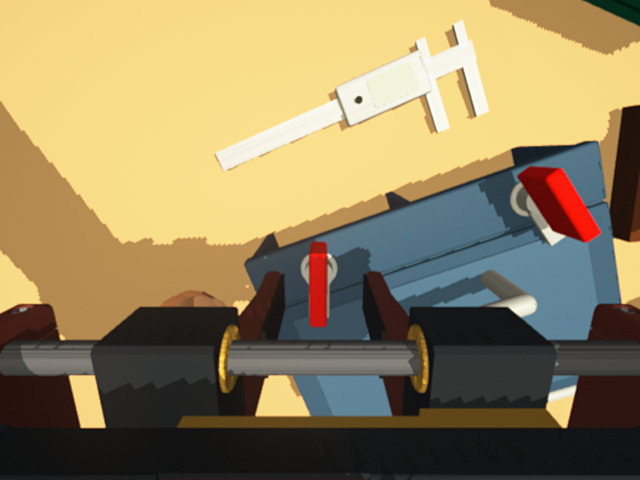

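drive_tool(
  series=[
    [[0, 0, 0.015, 0], [0, 0, 0.03, 0], [0, 0, 0.034, 0], [0, 0, 0.034, 0]],
  ],
)

```text
time_s: 3.0
tcp_pos: [0.4255, -0.1057, 0.1113]
tcp_rot: [-0.727, -3.055, 0.001]
ft_force: [-0.1, -0.1, 0.3]
opening: 0.0335
```

Run:
```python
from h import *
rel([.4251,-.1074,.111],153)
```

```text
tcp [ 0.4255 -0.1057  0.1113] th 153.22 d_tool [-0.0005 -0.0017  0.0003] ('yaw', np.float64(0.22)) f [-0.1 -0.1  0.3] q7 1.45
```

Shift 1.5 mm and close.

drive_tool(
  series=[
    [[-0.0005, -0.0015, 0, 0], [-0.0005, -0.0015, 0, 0], [-0.0005, -0.0015, 0, 0], [-0.0005, -0.0015, 0, 0]],
  ],
  claw=0.0,
  grip_force=12,
)

```text
time_s: 3.5
tcp_pos: [0.4255, -0.108, 0.1123]
tcp_rot: [0.728, 3.055, -0.0]
ft_force: [-1.3, -2.8, 6.2]
opening: 0.0097
```

drive_tool(
  series=[
    [[0, 0, 0, 9], [0, 0, 0, 18], [0, 0, 0, 27], [0, 0, 0, 36], [0, 0, 0, 45]],
  ],
)

```text
time_s: 4.12
tcp_pos: [0.426, -0.1076, 0.1123]
tcp_rot: [1.848, 2.539, 0.001]
ft_force: [0.3, -0.6, 3.6]
opening: 0.0103
```

drive_tool(
  series=[
    [[0, 0, 0, 9], [0, 0, 0, 18], [0, 0, 0, 26], [0, 0, 0, 28], [0, 0, 0, 28]],
  ],
)

```text
time_s: 4.75
tcp_pos: [0.4264, -0.1075, 0.1123]
tcp_rot: [2.4, 2.024, 0.002]
ft_force: [0.2, -1.0, 5.9]
opening: 0.0104
```

Run:
```python
from h import *
rel([.4251,-.1074,.111],83.07); print(sense()['ft_torque'])
```

```text
tcp [ 0.4264 -0.1075  0.1123] th 80.29 d_tool [-0.0001 -0.0013  0.0013] ('yaw', np.float64(-2.78)) f [ 0.2 -1.   5.9] q7 0.36
[-0.41050374  0.0850231   0.31516613]
```

drive_tool(
  series=[
    [[0, 0, 0, 0], [0, 0, -0.005, 0], [0, 0, -0.04, 0], [0, 0, -0.04, 0]],
  ],
  claw=0.034,
)

```text
time_s: 5.25
tcp_pos: [0.4266, -0.1073, 0.1533]
tcp_rot: [2.401, 2.023, 0.005]
ft_force: [-0.3, 1.6, 0.1]
opening: 0.0343
```

Run:
```python
from h import *
rel([.4419,.0305,.112],12.8)
```

```text
tcp [ 0.4266 -0.1073  0.1533] th 80.24 d_tool [ 0.1384 -0.0084  0.0415] ('yaw', np.float64(67.44)) f [-0.3  1.6  0.1] q7 0.28
```

drive_tool(
  series=[
    [[0.04, -0.002, 0, 10], [0.08, -0.004, 0, 20], [0.12, -0.006, 0, 30], [0.1385, -0.0085, 0, 40], [0.1385, -0.0085, 0, 50]],
  ],
)

```text
time_s: 5.88
tcp_pos: [0.4401, 0.0327, 0.151]
tcp_rot: [-3.034, -0.816, 0.001]
ft_force: [0.3, -1.5, -0.1]
opening: 0.034
```

drive_tool(
  series=[
    [[0, 0, 0, 10], [0, 0, 0, 17.4], [0, 0, 0, 17.4], [0, 0, 0, 17.4]],
  ],
)

```text
time_s: 6.38
tcp_pos: [0.4403, 0.0308, 0.1514]
tcp_rot: [3.121, 0.356, -0.001]
ft_force: [-0.1, 0.2, -1.1]
opening: 0.034
```

Run:
```python
from h import *
rel([.4419,.0305,.112],12.8)
snap('wrist','w3')
comps('w3')
```

```text
tcp [0.4403 0.0308 0.1514] th 13.0 d_tool [0.0015 0.0007 0.0394] ('yaw', np.float64(0.2)) f [-0.1  0.2 -1.1] q7 -1.01
w3 red [317 231  17  80] z 0.1252 c [442.7  31. ] [42.5  9.2] axis -167.3
w3 red [508 319  48  21] z 0.122 c [453.9 -54.6] [116.1   4.1] axis 62.9
w3 green [ 0 63 81 52] z 0.0889 c [509.2 238.4] [10.7 11. ] axis 177.2
w3 green [113  71  64 112] z 0.0763 c [496.5 162.8] [ 8.6 78.7] axis 158.8
w3 green [ 54 268 106  73] z 0.0898 c [397.  133.2] [ 59.2 136.6] axis -135.5
```

View pics/w3.png

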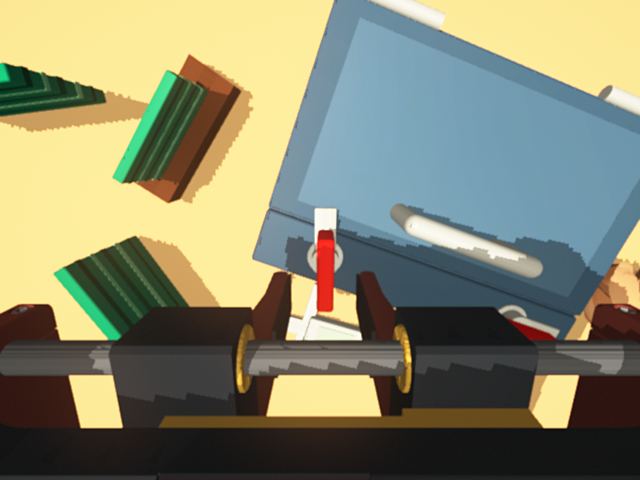

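drive_tool(
  series=[
    [[0.002, 0.0007, 0.02, 0.2], [0.002, 0.0007, 0.036, 0.2], [0.002, 0.0007, 0.037, 0.2], [0.002, 0.0007, 0.037, 0.2]],
  ],
)

```text
time_s: 6.92
tcp_pos: [0.4428, 0.0303, 0.115]
tcp_rot: [-3.122, -0.346, -0.0]
ft_force: [-0.3, 1.1, 0.5]
opening: 0.0338
```

drive_tool(
  series=[
    [[0, 0, 0, 0], [0, 0, 0, 0], [0, 0, 0, 0], [0, 0, 0, 0]],
  ],
  claw=0.0,
  grip_force=12,
)

```text
time_s: 7.42
tcp_pos: [0.4428, 0.0305, 0.1149]
tcp_rot: [-3.122, -0.345, -0.001]
ft_force: [-0.3, -0.2, 4.4]
opening: 0.0099
```

drive_tool(
  series=[
    [[0, 0, 0, -9], [0, 0, 0, -18], [0, 0, 0, -27], [0, 0, 0, -36], [0, 0, 0, -45]],
  ],
)

```text
time_s: 8.05
tcp_pos: [0.443, 0.0302, 0.1149]
tcp_rot: [2.749, 1.52, 0.001]
ft_force: [0.1, -2.2, -0.5]
opening: 0.0097
```

drive_tool(
  series=[
    [[0, 0, 0, -9], [0, 0, 0, -18], [0, 0, 0, -26], [0, 0, 0, -28], [0, 0, 0, -28]],
  ],
)

```text
time_s: 8.68
tcp_pos: [0.4432, 0.0302, 0.1149]
tcp_rot: [2.307, 2.131, 0.001]
ft_force: [0.7, -2.7, 2.3]
opening: 0.0103
```

Run:
```python
from h import *
rel([.4419,.0305,.114],83.07); print(sense()['ft_torque'])
```

```text
tcp [0.4432 0.0302 0.1149] th 85.45 d_tool [ 0.0002 -0.0013  0.0009] ('yaw', np.float64(2.38)) f [ 0.7 -2.7  2.3] q7 0.07
[-0.58534158 -0.28248684 -0.23341098]
```

drive_tool(
  series=[
    [[0, 0, 0, 0], [0, 0, -0.005, 0], [0, 0, -0.045, 0], [0, 0, -0.06, 2.4], [0, 0, -0.06, 2.4]],
  ],
  claw=0.05,
)

```text
time_s: 9.3
tcp_pos: [0.4431, 0.0311, 0.1755]
tcp_rot: [2.348, 2.087, 0.003]
ft_force: [0.5, 0.3, 0.0]
opening: 0.0498
```

Run:
```python
from h import *
rel([.4791,-.0440,.120],83.07)
snap('side','s2'); snap('scene','c2'); comps('s2'); comps('c2')
a=cv2.imread('pics/s2.png')[150:330,250:470]; b=cv2.imread('pics/c2.png')[150:320,190:430]
cv2.imwrite('pics/m2.png',np.hstack([cv2.resize(a,(400,327)),cv2.resize(b,(400,327))]))
```

```text
tcp [0.4431 0.0311 0.1755] th 83.26 d_tool [-0.0704  0.0445  0.0555] ('yaw', np.float64(0.19)) f [0.5 0.3 0. ] q7 -0.08
s2 red [363 229  14  26] z 0.1262 c [441.2  30.9] [44.  9.] axis 83.6
s2 green [294 286  35  28] z 0.0777 c [494.9 163.4] [ 7.4 75.6] axis 158.6
s2 green [362 314  63  23] z 0.0913 c [354.6 168.3] [102.9  10.2] axis -136.6
s2 green [271 323  14  63] z 0.0913 c [492.6 283.9] [  8.5 103.2] axis 109.6
c2 red [234 194  23  12] z 0.1276 c [ 426.  -107.5] [41.2 14.2] axis 83.7
c2 red [305 194  22  11] z 0.1269 c [444.4  30.2] [41.1  9.6] axis 82.6
c2 red [382 300  23  28] z 0.025 c [668.5 148.1] [37.5 58.8] axis 149.2
c2 green [613   0  10  11] z -0.1324 c [-561.6 1267.6] [0. 0.] axis nan
c2 green [627   0  13  19] z -0.1303 c [-543.9 1310.7] [0. 0.] axis nan
c2 green [355 157  42  25] z 0.0936 c [356.3 167.7] [102.6  10.9] axis -136.9
c2 green [424 203  45  21] z 0.0941 c [495.5 283.1] [ 10.5 102.7] axis 109.4
c2 green [381 210  10  31] z 0.0802 c [497.9 162.9] [ 6.8 77.2] axis 159.1h.py:21: RuntimeWarning: Degrees of freedom <= 0 for slice
  r=cv2.minAreaRect((P[:,:2]*1000).astype(np.float32)); w,V=np.linalg.eigh(np.cov(P[:,:2].T))
  c *= np.true_divide(1, fact)
  c *= np.true_divide(1, fact)
```

View pics/m2.png

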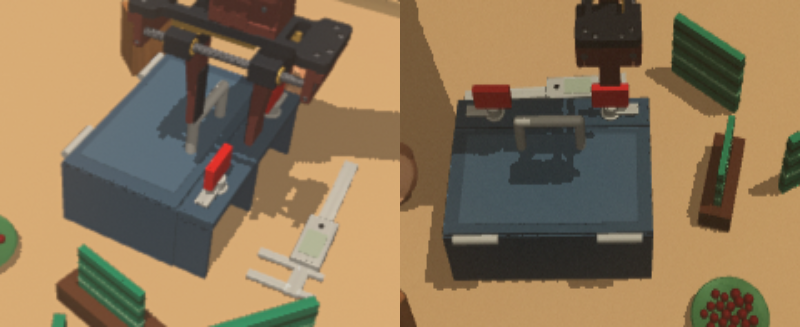

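drive_tool(
  series=[
    [[-0.035, 0.022, 0, 0.2], [-0.0704, 0.0445, 0.01, 0.2], [-0.0704, 0.0445, 0.04, 0.2], [-0.0704, 0.0445, 0.0555, 0.2], [-0.0704, 0.0445, 0.0555, 0.2]],
  ],
)

```text
time_s: 10.02
tcp_pos: [0.4773, -0.0444, 0.1178]
tcp_rot: [-2.351, -2.081, 0.005]
ft_force: [0.7, -0.8, 0.4]
opening: 0.0499
```

Run:
```python
from h import *
rel([.4791,-.0440,.120],83.07)
snap('side','s3')
cv2.imwrite('pics/m3.png',cv2.resize(cv2.imread('pics/s3.png')[130:290,280:450],(680,640))[:600])
```

```text
tcp [ 0.4773 -0.0444  0.1178] th 83.05 d_tool [ 0.0006  0.0018 -0.0022] ('yaw', np.float64(-0.02)) f [ 0.7 -0.8  0.4] q7 0.25
```

View pics/m3.png

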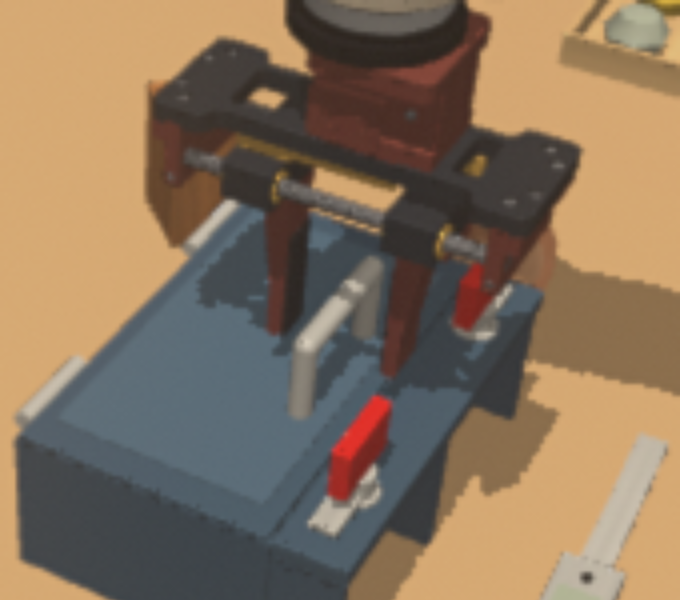

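drive_tool(
  series=[
    [[0.0005, 0.0015, -0.002, 0], [0.0005, 0.0015, -0.002, 0], [0.0005, 0.0015, -0.002, 0], [0.0005, 0.0015, -0.002, 0], [0.0005, 0.0015, -0.002, 0]],
  ],
  claw=0.0,
  grip_force=30,
)

```text
time_s: 10.7
tcp_pos: [0.4795, -0.0441, 0.1212]
tcp_rot: [-2.351, -2.081, 0.001]
ft_force: [-3.2, 0.8, 5.8]
opening: 0.0111
```

drive_tool(
  series=[
    [[0, 0.003, -0.0072, 0], [0, 0.0069, -0.0142, 0], [0, 0.0156, -0.0273, 0], [0, 0.0261, -0.0391, 0], [0, 0.0382, -0.0493, 0]],
  ],
)

```text
time_s: 11.32
tcp_pos: [0.5138, -0.0483, 0.1705]
tcp_rot: [-2.346, -2.076, 0.009]
ft_force: [-17.3, 3.9, 7.5]
opening: 0.0111
```

drive_tool(
  series=[
    [[0, 0.0133, -0.0084, 0], [0, 0.0277, -0.0148, 0], [0, 0.0429, -0.0192, 0], [0, 0.0585, -0.0215, 0], [0, 0.0743, -0.0216, 0]],
  ],
)

```text
time_s: 11.95
tcp_pos: [0.5918, -0.0586, 0.1937]
tcp_rot: [-2.352, -2.081, 0.001]
ft_force: [-6.9, -0.0, 6.2]
opening: 0.0112
```

drive_tool(
  series=[
    [[0, 0.0156, 0.0022, 0], [0, 0.0308, 0.0065, 0], [0, 0.0453, 0.0129, 0], [0, 0.0587, 0.0212, 0], [0, 0.0649, 0.026, 0]],
  ],
)

```text
time_s: 12.58
tcp_pos: [0.657, -0.0669, 0.167]
tcp_rot: [2.352, 2.081, -0.0]
ft_force: [-4.7, -1.6, 4.2]
opening: 0.0109
```

Run:
```python
from h import *
rel([.4791,-.0440,.120],83.07)
snap('side','s4');snap('scene','c4')
a=cv2.imread('pics/s4.png')[50:350,220:520]; b=cv2.imread('pics/c4.png')[100:350,170:420]
cv2.imwrite('pics/m4.png',np.hstack([cv2.resize(a,(400,400)),cv2.resize(b,(400,400))]))
```

```text
tcp [ 0.657  -0.0669  0.167 ] th 83.0 d_tool [ 0.0011 -0.1794  0.0468] ('yaw', np.float64(-0.07)) f [-4.7 -1.6  4.2] q7 0.27
```

View pics/m4.png

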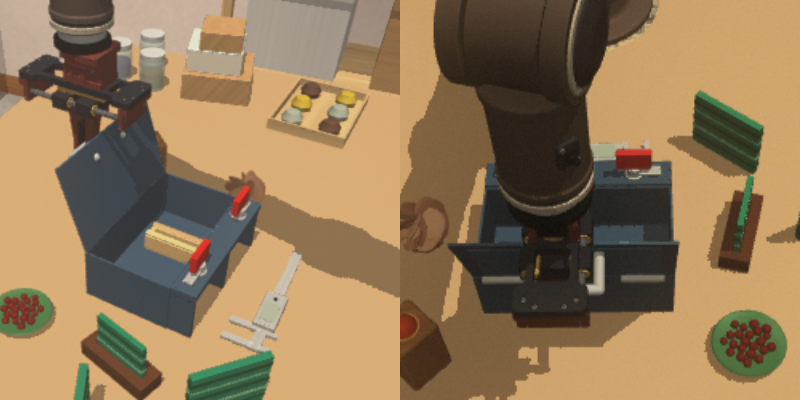

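drive_tool(
  series=[
    [[0, 0, 0, 0], [0, 0, 0, 0], [0, 0, -0.03, 0], [0, 0, -0.08, 0], [0, 0, -0.13, 0]],
  ],
  claw=0.021,
)

```text
time_s: 13.3
tcp_pos: [0.6559, -0.0653, 0.2976]
tcp_rot: [-2.352, -2.082, -0.001]
ft_force: [0.9, -0.5, -0.7]
opening: 0.0209
```

Run:
```python
from h import *
rel([.4965,.163,.2],-21.2)
snap('side','s5')
cv2.imwrite('pics/m5.png',cv2.imread('pics/s5.png')[50:350,220:520])
```

```text
tcp [ 0.6559 -0.0653  0.2976] th 83.05 d_tool [ 0.2073 -0.1859  0.0978] ('yaw', np.float64(104.25)) f [ 0.9 -0.5 -0.7] q7 0.21
```

View pics/m5.png

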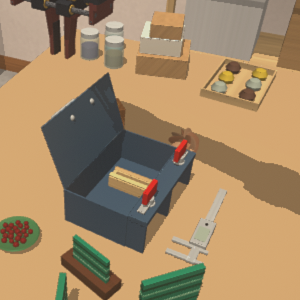

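drive_tool(
  series=[
    [[-0.025, -0.045, 0, 0], [-0.05, -0.09, 0, 0], [-0.082, -0.137, 0, 0], [-0.082, -0.137, 0, 0], [-0.082, -0.137, 0, 0]],
  ],
  claw=0.04,
)

```text
time_s: 13.98
tcp_pos: [0.5109, -0.1297, 0.2965]
tcp_rot: [2.351, 2.083, 0.003]
ft_force: [0.5, -0.4, -0.3]
opening: 0.0398
```

Run:
```python
from h import *
print(sense()['qvel'].round(3))
snap('wrist','w6'); comps('w6')
rel([.4965,.163,.2],158.8)
```

```text
[-0.002  0.031 -0.017 -0.018 -0.001  0.001 -0.001]
w6 red [218  30  20  59] z 0.1253 c [442.3  30. ] [43.9 10. ] axis 83.4
w6 red [230 191  16  46] z 0.1254 c [ 425.6 -107.8] [42.6  9.8] axis 82.9
tcp [ 0.5113 -0.1295  0.2963] th 83.12 d_tool [ 0.2886 -0.0498  0.0964] ('yaw', np.float64(-75.68)) f [-0.2 -0.2  0.2] q7 0.25
```

View pics/w6.png

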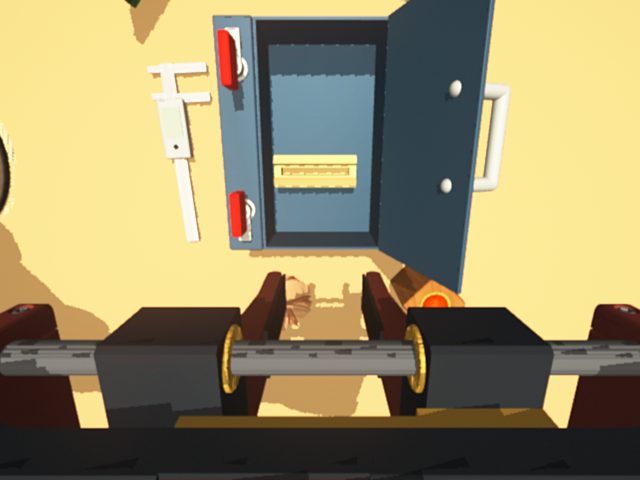

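Run:
```python
from h import *
W,im=cloud('w6'); z=W[...,2]
for v in range(150,195,2): print(v, im[v,315], W[v,315].round(4))
m=np.zeros(z.shape,bool); m[145:200,262:368]=1
m&=(z>.026)&(z<.045)
P=W[m]; print(m.sum(),np.median(P[:,2]),cv2.minAreaRect((P[:,:2]*1000).astype(np.float32)))
cv2.imwrite('pics/m6.png',cv2.resize(im[140:205,255:375],(800,433),interpolation=cv2.INTER_CUBIC))
```

```text
150 [161 145 114] [ 0.5084 -0.0552  0.0029]
152 [161 144 111] [ 0.5081 -0.0577  0.0025]
154 [162 173 160] [ 0.5077 -0.0601  0.0024]
156 [167 250 255] [ 0.5081 -0.0624  0.0303]
158 [168 249 253] [ 0.5078 -0.0647  0.0321]
160 [170 250 253] [ 0.5076 -0.067   0.0333]
162 [158 248 253] [ 0.5073 -0.0692  0.0349]
164 [ 82 147 187] [ 0.507  -0.0716  0.0341]
166 [123 214 241] [ 0.5066 -0.0741  0.0293]
168 [112 198 234] [ 0.5057 -0.0774  0.0086]
170 [106 187 231] [ 0.5053 -0.0799  0.0077]
172 [142 237 248] [ 0.505  -0.0824  0.0083]
174 [144 236 247] [ 0.5048 -0.0848  0.0102]
176 [156 244 252] [ 0.505  -0.0861  0.0287]
178 [132 227 250] [ 0.5048 -0.0883  0.0316]
180 [134 229 251] [ 0.5047 -0.0903  0.0362]
182 [137 231 252] [ 0.5043 -0.0929  0.0344]
184 [140 233 253] [ 0.5039 -0.0955  0.0322]
186 [146 238 252] [ 0.5035 -0.0982  0.0292]
188 [101 103  92] [ 0.5022 -0.1033  0.0027]
190 [99 90 74] [ 0.502  -0.1057  0.0042]
192 [120 109  87] [ 0.5016 -0.1084  0.0033]
194 [149 135 105] [ 0.5013 -0.111   0.0034]
2120 0.03267217994432878 ((502.4112548828125, -81.73788452148438), (65.34286499023438, 105.68319702148438), 83.14076232910156)
```

View pics/m6.png

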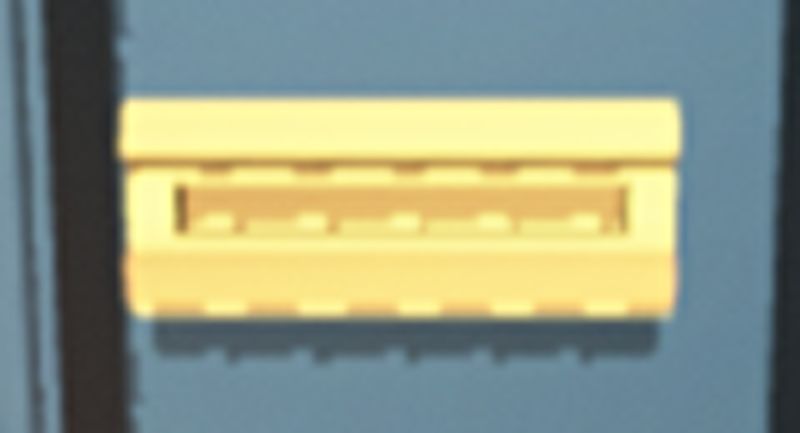

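drive_tool(
  series=[
    [[0.06, -0.01, 0, -10], [0.12, -0.02, 0, -20], [0.18, -0.03, 0, -30], [0.24, -0.04, 0.02, -40], [0.2886, -0.0498, 0.04, -50]],
  ],
)

```text
time_s: 14.65
tcp_pos: [0.4961, 0.1659, 0.2553]
tcp_rot: [1.239, 2.886, 0.001]
ft_force: [0.4, -0.4, -1.1]
opening: 0.0397
```

drive_tool(
  series=[
    [[0, 0, 0.02, -10], [0, 0, 0.05, -20], [0, 0, 0.06, -25.7], [0, 0, 0.06, -25.7], [0, 0, 0.06, -25.7]],
  ],
)

```text
time_s: 15.28
tcp_pos: [0.4964, 0.1624, 0.1962]
tcp_rot: [0.583, 3.087, 0.0]
ft_force: [0.0, -0.5, -0.4]
opening: 0.0398
```

Run:
```python
from h import *
snap('wrist','w7'); comps('w7')
rel([.4968,.163,.058],158.8)
```

```text
w7 red [ 90 234  76  34] z 0.1254 c [442.   31.6] [44.   9.4] axis 83.2
w7 red [349 376  25  13] z 0.0217 c [679.6 137.1] [15.5 25.4] axis 82.3
w7 green [185  18 143  84] z 0.0904 c [355.5 168.4] [104.8  10.1] axis -136.8
w7 green [410 134 123  99] z 0.0898 c [492.8 284.5] [ 10.2 104.8] axis 109.6
w7 green [320 192  10  92] z 0.0764 c [495.7 163.7] [ 7.5 78.2] axis 158.8
w7 green [332 329  36  11] z 0.0159 c [622.8 144.5] [39.3 14.4] axis 72.5
w7 green [324 376  58  18] z 0.0156 c [604.6 136.4] [ 62.1 194.6] axis 50.1
tcp [0.4964 0.1624 0.1964] th 158.64 d_tool [-0.      0.0007  0.1384] ('yaw', np.float64(-0.16)) f [ 0.1 -0.1 -0.1] q7 0.95
```

View pics/w7.png

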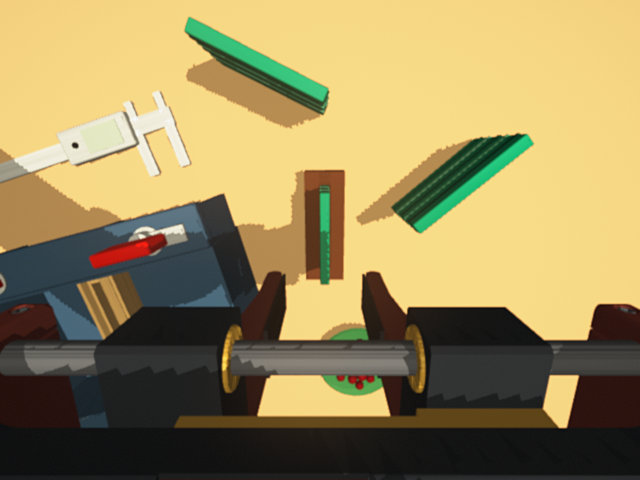

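drive_tool(
  series=[
    [[0, 0.0007, 0.05, -0.2], [0, 0.0007, 0.1, -0.2], [0, 0.0007, 0.13, -0.2], [0, 0.0007, 0.1385, -0.2], [0, 0.0007, 0.1385, -0.2]],
  ],
)

```text
time_s: 15.95
tcp_pos: [0.4966, 0.1627, 0.0581]
tcp_rot: [0.575, 3.088, 0.0]
ft_force: [-0.7, -0.1, 0.4]
opening: 0.0403
```

drive_tool(
  series=[
    [[0, 0, 0, 0], [0, 0, 0, 0], [0, 0, 0, 0], [0, 0, 0, 0], [0, 0, 0, 0]],
  ],
  claw=0.0,
  grip_force=20,
)

```text
time_s: 16.58
tcp_pos: [0.4963, 0.1627, 0.058]
tcp_rot: [0.574, 3.088, 0.001]
ft_force: [-1.5, 0.5, 6.0]
opening: 0.0081
```

drive_tool(
  series=[
    [[0, 0, -0.01, 0], [0, 0, -0.03, 0], [0, 0, -0.06, 0], [0, 0, -0.1, 0], [0, 0, -0.14, 0]],
  ],
)

```text
time_s: 17.2
tcp_pos: [0.4957, 0.1622, 0.1989]
tcp_rot: [-0.575, -3.088, 0.001]
ft_force: [0.6, 0.5, -2.0]
opening: 0.0081
```

Run:
```python
from h import *
rel([.5066,-.08,.20],173.07)
snap('side','s8');snap('scene','c8'); snap('wrist','w8'); comps('w8'); comps('s8'); comps('c8')
a=cv2.imread('pics/s8.png')[200:350,250:400]; b=cv2.imread('pics/c8.png')[120:290,320:490]
cv2.imwrite('pics/m8.png',np.hstack([cv2.resize(a,(400,400)),cv2.resize(b,(400,400))]))
```

```text
tcp [0.4957 0.1622 0.1989] th 158.91 d_tool [-0.0973 -0.222  -0.001 ] ('yaw', np.float64(-14.16)) f [ 0.6  0.5 -2. ] q7 0.96
w8 red [ 91 230  76  33] z 0.1254 c [441.9  31.4] [44.   9.5] axis 83.1
w8 green [186  16 140  84] z 0.0904 c [355.5 168.3] [104.8  10.2] axis -136.8
w8 green [406 133 121  96] z 0.0899 c [492.9 284.3] [ 10.2 104.3] axis 109.7
w8 green [314 211  19 129] z 0.2202 c [483.  168.5] [ 7.8 48.6] axis 158.8
w8 green [316 376  23  22] z 0.22 c [520. 155.] [ 7.6 31.2] axis 152.0
s8 red [394 190  13  22] z 0.126 c [ 423.6 -108.4] [43.6  9. ] axis 83.1
s8 red [363 229  14  26] z 0.1259 c [441.2  31.8] [41.3  8.8] axis 82.7
s8 green [317 235  17  46] z 0.2176 c [473.9 169.9] [ 9.3 33.5] axis 154.8
s8 green [362 314  63  22] z 0.0915 c [355.3 168.9] [103.7  10.2] axis -136.7
s8 green [271 323  14  63] z 0.0914 c [492.6 284.2] [  8.7 103.4] axis 109.7
c8 red [233 194  24  12] z 0.1278 c [ 427.  -108.3] [43.5 13.4] axis 83.6
c8 red [305 194  22  12] z 0.1276 c [444.4  30.2] [41.  10.9] axis 83.9
c8 red [375 300  29  28] z 0.0248 c [664.6 141.5] [46.9 58.1] axis 137.0
c8 green [355 157  29  18] z 0.0937 c [346.6 158.5] [75.1 11.3] axis -137.1
c8 green [423 203  46  21] z 0.0932 c [495.4 283.6] [ 11.3 103.8] axis 109.6
```

View pics/m8.png

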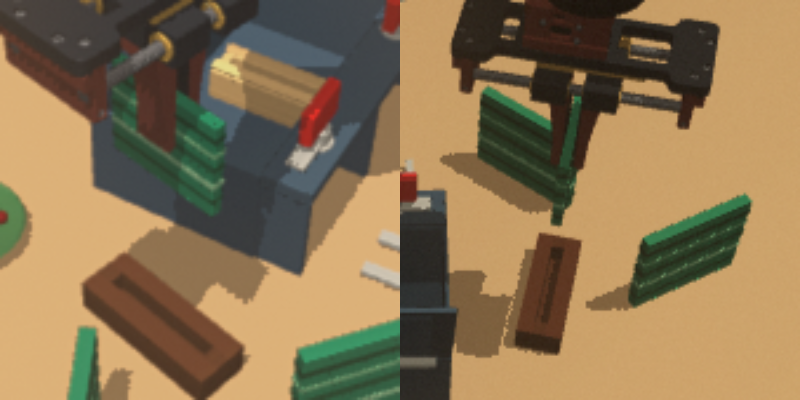

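View pics/w8.png

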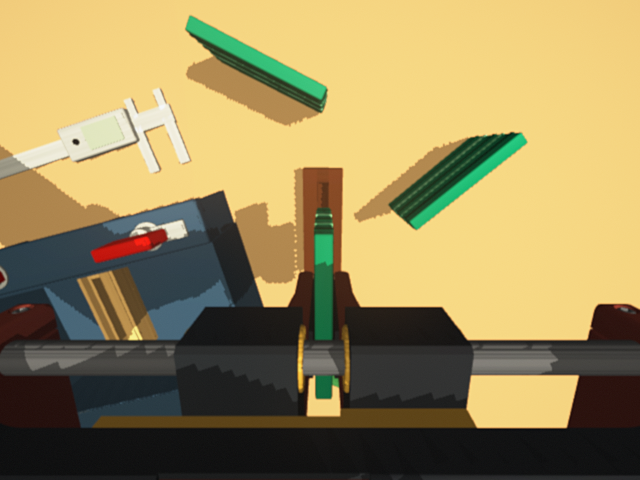

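Run:
```python
from h import *
W,im=cloud('w8'); hs=cv2.cvtColor(im,cv2.COLOR_BGR2HSV)
m=(hs[...,0]>55)&(hs[...,0]<95)&(hs[...,1]>120)&(W[...,2]>.12)
P=W[m]; s=sense(); M=R.from_rotvec(s['tcp_rot']).as_matrix(); Q=(P-np.array([.4957,.1622,.1989]))@M
t=Q[Q[:,2]<-.015]  # top
print('x ext all',Q[:,0].min(),Q[:,0].max(),'top',t[:,0].min(),t[:,0].max(), 'y',np.median(t[:,1]))
for a,b in [(-.04,-.03),(-.03,-.02),(0.0,.01),(.01,.02),(.02,.03),(.03,.04),(.04,.045)]:
    k=(t[:,0]>a)&(t[:,0]<b); print(a,k.sum(),np.median(t[k,2]) if k.sum() else None, np.median(t[k,1]) if k.sum() else None)
print('slot-proxy')
```

```text
x ext all -0.041015745314788306 0.0384374120567226 top -0.041015745314788306 0.038370875860577476 y 0.0014258983295086384
-0.04 286 -0.019866041624886054 0.0014213054329947654
-0.03 46 -0.02003455616768278 0.001879566196068786
0.0 412 -0.019872529552382036 0.0014241081602625254
0.01 403 -0.019794357948869475 0.0014254938117328228
0.02 402 -0.01974318828578176 0.0014262550185334807
0.03 377 -0.0196908952922585 0.001427095402187593
0.04 0 None None
slot-proxy
```

drive_tool(
  series=[
    [[-0.024, -0.055, 0, -3], [-0.048, -0.11, 0, -6], [-0.072, -0.165, 0, -10], [-0.0965, -0.222, 0, -14.2], [-0.0965, -0.222, 0, -14.2]],
  ],
)

```text
time_s: 17.98
tcp_pos: [0.5048, -0.0852, 0.1966]
tcp_rot: [-0.201, -3.134, 0.004]
ft_force: [0.0, -0.1, -1.3]
opening: 0.0082
```

drive_tool(
  series=[
    [[0, 0, 0.02, 0], [0, 0, 0.05, 0], [0, 0, 0.08, 0], [0, 0, 0.1, 0], [0, 0, 0.1, 0]],
  ],
)

```text
time_s: 18.6
tcp_pos: [0.5045, -0.0782, 0.0954]
tcp_rot: [-0.187, -3.131, 0.0]
ft_force: [0.3, -0.1, -1.2]
opening: 0.008
```

Run:
```python
from h import *
rel([.5058,-.0799,.06],173.07)
snap('side','s9');snap('scene','c9')
a=cv2.imread('pics/s9.png')[150:290,270:410]; b=cv2.imread('pics/c9.png')[130:300,200:370]
cv2.imwrite('pics/m9.png',np.hstack([cv2.resize(a,(400,400)),cv2.resize(b,(400,400))]))
```

```text
tcp [ 0.5045 -0.0782  0.0954] th 173.15 d_tool [-0.0017 -0.0015  0.0354] ('yaw', np.float64(0.08)) f [ 0.3 -0.1 -1.2] q7 1.79
```

View pics/m9.png

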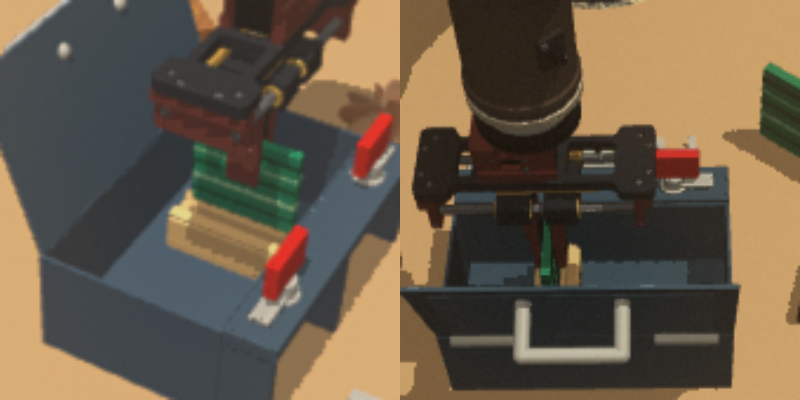

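drive_tool(
  series=[
    [[-0.0017, -0.0015, 0, 0], [-0.0017, -0.0015, 0, 0], [-0.0017, -0.0015, 0, 0]],
  ],
)

```text
time_s: 19.08
tcp_pos: [0.508, -0.081, 0.098]
tcp_rot: [0.189, 3.135, 0.0]
ft_force: [-0.7, 0.7, -1.4]
opening: 0.0077
```

Run:
```python
from h import *
rel([.5058,-.0799,.06],173.07)
snap('wrist','w10'); snap('side','s10')
a=cv2.imread('pics/w10.png')[150:450,200:440]; b=cv2.imread('pics/s10.png')[180:270,300:390]
cv2.imwrite('pics/m10.png',np.hstack([cv2.resize(a,(400,500)),cv2.resize(b,(400,500))]))
```

```text
tcp [ 0.508 -0.081  0.098] th 173.12 d_tool [0.0024 0.0008 0.038 ] ('yaw', np.float64(0.05)) f [-0.7  0.7 -1.4] q7 1.79
```

View pics/m10.png

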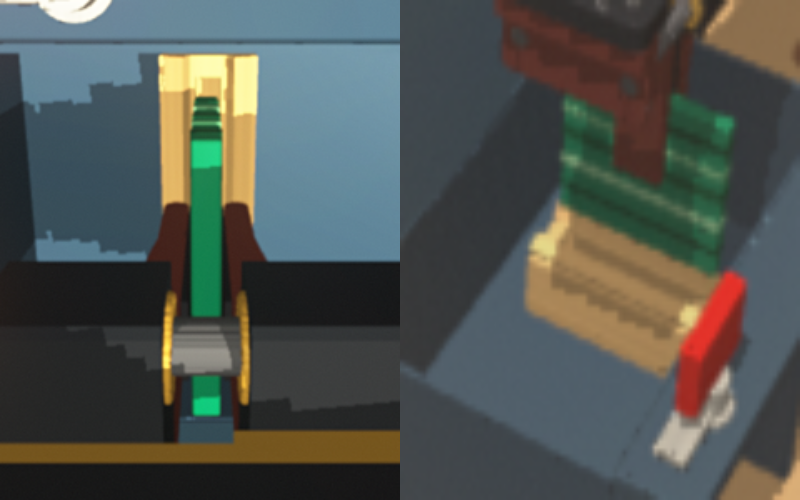

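drive_tool(
  series=[
    [[0, 0, 0, 0], [0, 0, 0, 0]],
  ],
)

```text
time_s: 19.42
tcp_pos: [0.5078, -0.081, 0.0976]
tcp_rot: [0.188, 3.136, 0.0]
ft_force: [0.6, 0.4, -2.1]
opening: 0.0082
```

Run:
```python
from h import *
rel([.5058,-.0799,.06],173.07)
W,im=cloud('w10'); s=sense(); M=R.from_rotvec(s['tcp_rot']).as_matrix(); Q=(W-np.array([.508,-.081,.098]))@M
# along column at centre (u ~ 200+206*.6=324), rows 180..260
for u in (310,324,338):
  print(u,[(v,(Q[v,u]*1000).round(1).tolist()) for v in range(178,240,4)])
# row profile of rack at row ~ 200
print([(u,(Q[192,u]*1000).round(1).tolist()) for u in range(294,358,4)])
```

```text
tcp [ 0.5078 -0.081   0.0976] th 173.12 d_tool [0.0021 0.0008 0.0376] ('yaw', np.float64(0.05)) f [ 0.6  0.4 -2.1] q7 1.79
310 [(178, [59.9, -6.2, 17.5]), (182, [52.4, -8.8, 80.9]), (186, [51.4, -8.1, 63.2]), (190, [48.9, -8.2, 63.8]), (194, [46.3, -8.2, 64.3]), (198, [44.0, -8.1, 62.1]), (202, [41.3, -8.2, 63.0]), (206, [38.9, -8.2, 62.2]), (210, [36.0, -8.3, 64.0]), (214, [33.5, -8.3, 63.6]), (218, [30.9, -8.3, 63.3]), (222, [28.4, -8.3, 62.5]), (226, [25.6, -8.4, 63.7]), (230, [23.5, -8.3, 61.2]), (234, [20.5, -8.4, 62.5]), (238, [17.7, -8.4, 62.9])]
324 [(178, [59.8, 0.6, 18.1]), (182, [52.3, 0.7, 81.6]), (186, [50.9, 0.7, 68.6]), (190, [48.3, 0.7, 68.5]), (194, [45.7, 0.7, 69.0]), (198, [40.6, 0.7, 87.5]), (202, [37.6, 0.7, 88.6]), (206, [34.6, 0.8, 89.1]), (210, [40.1, 0.7, 40.5]), (214, [40.3, 0.7, 26.9]), (218, [40.3, 0.7, 15.5]), (222, [40.1, 0.7, 6.7]), (226, [40.1, 0.7, -1.8]), (230, [40.4, 0.6, -10.7]), (234, [39.8, 0.6, -15.5]), (238, [38.6, 0.6, -17.3])]
338 [(178, [59.9, 7.5, 16.7]), (182, [52.3, 10.3, 81.5]), (186, [51.2, 9.6, 65.5]), (190, [48.8, 9.6, 64.7]), (194, [46.1, 9.7, 65.8]), (198, [43.6, 9.7, 65.5]), (202, [41.0, 9.7, 65.5]), (206, [38.5, 9.8, 64.9]), (210, [35.8, 9.8, 65.1]), (214, [33.3, 9.8, 64.7]), (218, [30.8, 9.8, 64.2]), (222, [28.0, 9.9, 64.8]), (226, [25.6, 9.8, 63.3]), (230, [22.6, 9.9, 64.9]), (234, [20.3, 9.9, 63.4]), (238, [17.3, 10.0, 64.3])]
[(294, [43.9, -21.1, 95.1]), (298, [47.0, -16.1, 68.4]), (302, [47.5, -13.3, 64.8]), (306, [47.8, -10.6, 62.1]), (310, [47.5, -8.2, 65.0]), (314, [47.0, -5.8, 68.8]), (318, [47.0, -3.2, 68.9]), (322, [47.0, -0.6, 68.6]), (326, [47.1, 2.0, 68.3]), (330, [47.1, 4.6, 68.0]), (334, [47.0, 7.2, 69.3]), (338, [47.4, 9.7, 65.3]), (342, [47.7, 12.1, 63.0]), (346, [47.6, 14.7, 63.6]), (350, [47.4, 17.4, 65.8]), (354, [44.0, 22.5, 94.3])]
```

drive_tool(
  series=[
    [[0.002, 0.0002, 0, 0], [0.002, 0.0002, 0.006, 0], [0.002, 0.0002, 0.011, 0], [0.002, 0.0002, 0.014, 0], [0.002, 0.0002, 0.014, 0]],
  ],
)

```text
time_s: 20.05
tcp_pos: [0.5056, -0.0806, 0.0832]
tcp_rot: [-0.189, -3.135, 0.0]
ft_force: [-0.6, 0.3, -1.3]
opening: 0.0079
```

Run:
```python
from h import *
rel([.5058,-.0799,.06],173.07)
W0=sense()
snap('wrist','w11')
W,im=cloud('w11'); M=R.from_rotvec(W0['tcp_rot']).as_matrix(); Q=(W-W0['tcp_pos'])@M
hs=cv2.cvtColor(im,cv2.COLOR_BGR2HSV); g=(hs[...,0]>55)&(hs[...,0]<95)&(hs[...,1]>120)
for v in (205,210,220,235,250):
  u=np.where(g[v,280:370])[0]+280
  print(v,(u.min(),u.max(),(Q[v,u.min()]*1e3).round(1),(Q[v,u.max()]*1e3).round(1)) if len(u) else None)
for v in (190,196,204): print(v,[(u,(Q[v,u]*1000).round(1).tolist()) for u in range(300,352,3)])
print([(v,(Q[v,324]*1000).round(1).tolist()) for v in range(178,216,3)])
cv2.imwrite('pics/m11.png',cv2.resize(im[160:300,240:400],(800,700))[:600])
```

```text
tcp [ 0.5056 -0.0806  0.0832] th 173.12 d_tool [-0.0001  0.0007  0.0232] ('yaw', np.float64(0.05)) f [-0.6  0.3 -1.3] q7 1.81
205 None
210 (np.int64(318), np.int64(329), array([40.2, -2.7, 39.9]), array([40.6,  3.5, 38.1]))
220 (np.int64(317), np.int64(331), array([40.1, -2.8, 11.7]), array([40.3,  4.1, 10.9]))
235 (np.int64(315), np.int64(332), array([ 39.7,  -3. , -16.8]), array([ 39.8,   3.9, -16.9]))
250 (np.int64(315), np.int64(332), array([ 33.2,  -3.1, -16.3]), array([ 33.4,   3.9, -16.9]))
190 [(300, [55.7, -10.2, 2.8]), (303, [55.6, -8.9, 3.7]), (306, [55.7, -7.5, 2.7]), (309, [55.7, -6.1, 3.2]), (312, [55.7, -4.8, 2.6]), (315, [55.6, -3.4, 3.3]), (318, [55.8, -2.1, 1.9]), (321, [55.6, -0.7, 3.7]), (324, [55.7, 0.6, 2.8]), (327, [55.6, 2.0, 3.4]), (330, [55.7, 3.3, 2.7]), (333, [55.7, 4.7, 3.2]), (336, [55.7, 6.0, 3.0]), (339, [55.7, 7.4, 2.6]), (342, [55.6, 8.8, 3.9]), (345, [55.6, 10.2, 4.0]), (348, [nan, nan, nan]), (351, [55.6, 12.9, 3.7])]
196 [(300, [nan, nan, nan]), (303, [47.1, -11.7, 48.8]), (306, [47.1, -9.9, 48.4]), (309, [47.2, -8.2, 48.2]), (312, [46.7, -6.5, 51
[... 473 characters left out ...]
[41.8, -6.6, 52.0]), (315, [41.5, -4.8, 53.9]), (318, [38.3, -3.3, 75.0]), (321, [38.5, -1.3, 74.1]), (324, [38.4, 0.7, 74.4]), (327, [38.4, 2.7, 74.5]), (330, [38.4, 4.8, 74.7]), (333, [41.6, 6.2, 53.8]), (336, [41.5, 8.0, 54.5]), (339, [42.1, 9.7, 50.3]), (342, [42.6, 11.3, 46.9]), (345, [42.5, 13.1, 47.9]), (348, [42.1, 15.1, 50.7]), (351, [42.0, 16.9, 50.7])]
[(178, [61.2, 0.6, 0.6]), (181, [59.9, 0.6, -0.1]), (184, [58.3, 0.6, 3.8]), (187, [57.0, 0.6, 3.0]), (190, [55.7, 0.6, 2.8]), (193, [48.2, 0.7, 54.4]), (196, [46.4, 0.7, 53.8]), (199, [44.4, 0.7, 55.1]), (202, [42.8, 0.7, 54.0]), (205, [37.8, 0.7, 74.0]), (208, [40.0, 0.7, 48.1]), (211, [40.0, 0.7, 38.2]), (214, [40.2, 0.7, 27.4])]
```

View pics/m11.png

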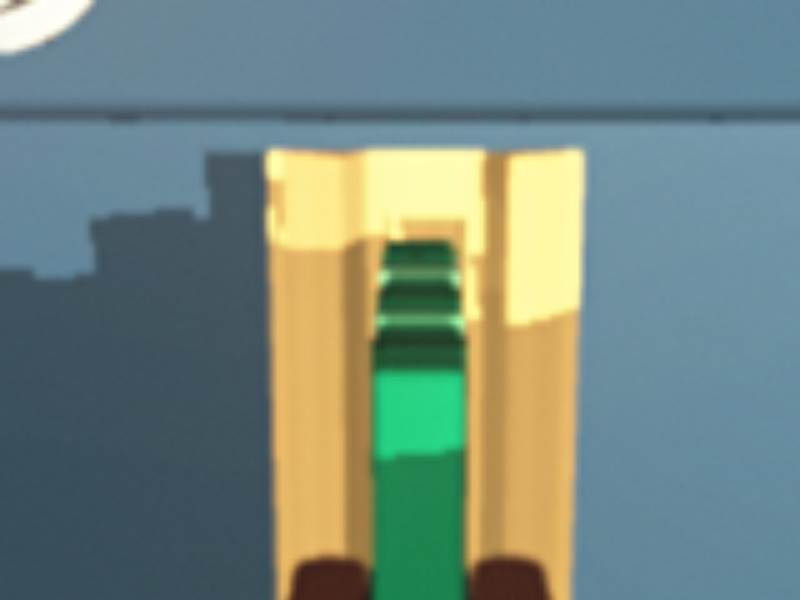

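drive_tool(
  series=[
    [[0, 0.0003, 0.002, 0], [0, 0.0003, 0.004, 0], [0, 0.0003, 0.007, 0], [0, 0.0003, 0.01, 0], [0, 0.0003, 0.012, 0]],
  ],
)

```text
time_s: 20.72
tcp_pos: [0.5058, -0.0803, 0.0713]
tcp_rot: [-0.188, -3.136, -0.0]
ft_force: [-0.1, 0.1, -1.1]
opening: 0.0077
```

No contact so far; continue gently.

drive_tool(
  series=[
    [[0, 0, 0.003, 0], [0, 0, 0.006, 0], [0, 0, 0.008, 0], [0, 0, 0.0095, 0], [0, 0, 0.0105, 0]],
  ],
)

```text
time_s: 21.35
tcp_pos: [0.5059, -0.0802, 0.061]
tcp_rot: [0.188, 3.136, 0.0]
ft_force: [-0.6, 0.3, -0.7]
opening: 0.0081
```

drive_tool(
  series=[
    [[0, 0, 0.0005, 0], [0, 0, 0.001, 0], [0, 0, 0.0015, 0], [0, 0, 0.0015, 0]],
  ],
)

```text
time_s: 21.85
tcp_pos: [0.5059, -0.0803, 0.06]
tcp_rot: [0.189, 3.136, 0.001]
ft_force: [-2.0, 0.7, 4.0]
opening: 0.0079
```

Run:
```python
from h import *
rel([.5058,-.0799,.06],173.07)
```

```text
tcp [ 0.5059 -0.0803  0.06  ] th 173.12 d_tool [ 0.0002  0.0004 -0.    ] ('yaw', np.float64(0.05)) f [-2.   0.7  4. ] q7 1.83
```

drive_tool(
  series=[
    [[0, 0, 0.0005, 0], [0, 0, 0.0005, 0]],
  ],
)

```text
time_s: 22.1
tcp_pos: [0.506, -0.0803, 0.0599]
tcp_rot: [0.189, 3.136, 0.001]
ft_force: [-4.4, 0.4, 11.1]
opening: 0.0079
```

drive_tool(
  series=[
    [[0, 0, 0, 0], [0, 0, 0, 0], [0, 0, -0.004, 0], [0, 0, -0.02, 0], [0, 0, -0.05, 0]],
  ],
  claw=0.02,
)

```text
time_s: 22.72
tcp_pos: [0.5054, -0.0804, 0.1097]
tcp_rot: [-0.189, -3.134, 0.001]
ft_force: [-0.2, -0.8, 0.4]
opening: 0.0201
```

drive_tool(
  series=[
    [[0, 0, -0.05, 0], [0, 0, -0.1, 0], [0, 0, -0.15, 0], [0.03, 0, -0.18, 0], [0.03, 0, -0.18, 0]],
  ],
)

```text
time_s: 23.35
tcp_pos: [0.4759, -0.0771, 0.2921]
tcp_rot: [0.189, 3.131, 0.003]
ft_force: [-0.0, -0.2, -0.7]
opening: 0.02
```

Run:
```python
from h import *
rel([.5058,-.0799,.06],173.07)
snap('wrist','w12'); snap('side','s12'); snap('scene','c12'); comps('w12');comps('s12'); comps('c12')
a=cv2.imread('pics/s12.png')[80:320,220:460]; b=cv2.imread('pics/c12.png')[120:360,150:390]
cv2.imwrite('pics/m12.png',np.hstack([cv2.resize(a,(400,400)),cv2.resize(b,(400,400))]))
```

```text
tcp [ 0.4759 -0.0771  0.2921] th 173.09 d_tool [-0.0288  0.0003  0.2323] ('yaw', np.float64(0.02)) f [-0.  -0.2 -0.7] q7 1.59
w12 red [261 173  47  11] z 0.1253 c [ 424.6 -107.6] [43.3  8.5] axis 83.2
w12 red [404 173  51  11] z 0.1253 c [441.3  30. ] [42.8  8.5] axis 82.9
w12 red [473 300  38  35] z 0.0222 c [555.5  66.7] [302.2  44.9] axis -140.2
w12 green [481  25 117  91] z 0.0896 c [354.9 167.1] [104.4  11.5] axis -136.7
w12 green [559 167  81  54] z 0.089 c [505.1 248.7] [ 9.9 31.7] axis 111.2
w12 green [320 203   8  74] z 0.0784 c [505.4 -79.8] [ 5.8 79.1] axis 173.1
w12 green [464 290  56  50] z 0.0155 c [559.   78.2] [319.4  56.5] axis -135.6
s12 red [394 190  13  22] z 0.1257 c [ 424.3 -108.4] [44.4  9.6] axis 83.0
s12 red [363 229  14  26] z 0.126 c [441.5  31.1] [43.2  9.8] axis 83.7
s12 green [337 205  37  29] z 0.0787 c [505.2 -81. ] [10.1 79.2] axis 172.9
s12 green [362 314  63  22] z 0.0912 c [355.  168.3] [103.3  11. ] axis -136.8
s12 green [271 324  14  62] z 0.0914 c [492.2 285.3] [  8.6 102.6] axis 109.6
c12 red [233 194  24  12] z 0.1277 c [ 427.3 -108.3] [43.7 13.9] axis 82.5
c12 red [305 194  22  11] z 0.1272 c [445.1  30. ] [41.3 11.6] axis 81.7
c12 red [164 297  16  13] z 0.0979 c [ 630.4 -249. ] [20.9 20.5] axis 142.4
c12 red [375 300  30  28] z 0.0248 c [659.4 144.9] [56.8 48.1] axis -178.2
c12 green [356 157  41  25] z 0.0929 c [356.  167.9] [103.7  10.2] axis -136.9
c12 green [424 203  45  21] z 0.0931 c [494.6 284.3] [ 10.9 104. ] axis 110.0
c12 green [261 226   6  26] z 0.0818 c [499.5 -79.7] [ 7.7 60.8] axis 172.2
```

View pics/m12.png

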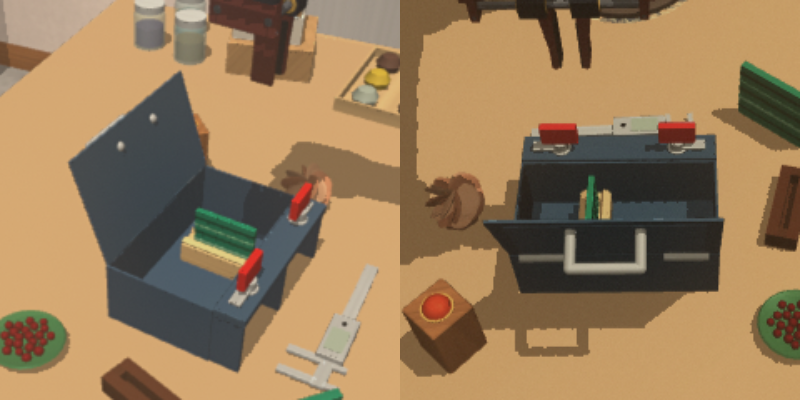

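View pics/w12.png

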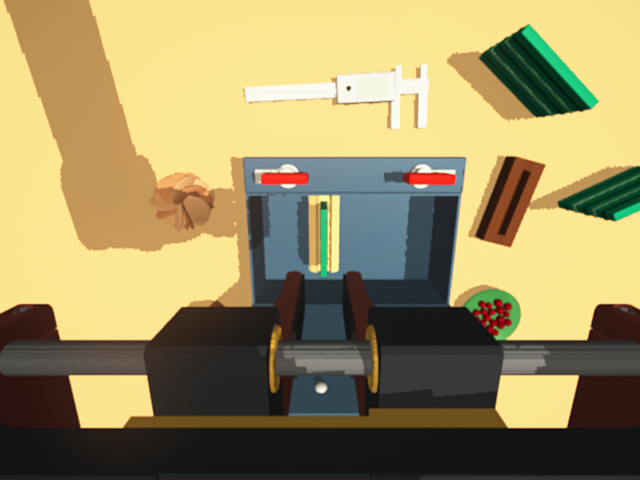

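Run:
```python
from h import *
print(close_job(), sense()['time_s'])
```

```text
the job is handed in; nothing more can be done
the job is handed in; nothing more can be done
```

I finished the job and handed it in at about 23.5 s, well inside the 72 s limit. `close_job` gave no verdict, so the checks below are my own.

**What I did:** I turned both red wings to their stops and opened the lid by its bar handle. I then took the small green slab from the stand and lowered it into the rack slot until it touched the floor, released it and moved clear.

**Last checks:**
- **Wings:** both lie at 82–84° in the pictures, against an expected 83° when fully unlocked.
- **Lid:** the bar path ended at about 108° (1.88 rad). The lid was still leaning back after release. I judged this by eye and did not measure the angle again.
- **Slab:** contact came at the tool height I expected for full seating, and the force rose to about 11 N. The slab's top is at 78.4 mm, against 78 mm expected, and it lies level and parallel to the box.
- **Bystanders:** the rose, saucer, caliper and display block look untouched in the final pictures. I did not compare their positions numerically.

**Disagreements:** after the release, the three cameras placed the slab's centre from about 499 to 505 mm in x. The scene view, which gave 499 mm, saw only part of the slab past the lid. The wing centres also varied by 1–4 mm between cameras. No check failed.

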